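# Clamp a wax study on the scraping board with the swing bar

## Task

The small wax study lies loose on the scraping board; clamp it there with the loose forked bar, ready for its surface to be scraped. Lay the bar flat on the board, swung well open towards you, and push its fork snugly onto the steel post; then, keeping it up against the post, swing its other end in so that it presses the study square against the sprung jaw, until the bar lies in line with the fence and the spring bolt has snapped out behind it, and let go. Go by feel and gently: the study's edge chips and the post loosens if they are pressed hard (20 N is too much), and leave the other things on the bench and board where they are.

Things in the scene. Friction and masses are not known exactly. Their poses are not given: they have to be found in the camera images.
- post: Steel post, 14 mm thick, 35 mm high, fixed near the left near corner of the fixed wooden scraping board (220 x 340 mm, its top 18 mm over the bench, near edge 50 mm nearer the robot than the post). Origin: on its axis at the board's top; axes meaningless. The board is turned by up to 0.15 rad; the clamped bar runs from the post to the right, parallel to the jaw and fence at the board's far side.
- clamp_bar: Loose bar, dark wood with metal ends, 265 (y) x 33 (x) x 20 mm high, 0.24 to 0.39 kg, at first flat on the bench right of the board. Origin: centre of its underside; +y to the fork end, -y to the tail, z up. Fork: a slot open at the end, 17 mm wide, 22 mm deep, between round-tipped prongs. It balances 42 mm tailwards of the origin; gripped across there to 75 mm the fingers clear study and bolt.
- bar_slot (a point): Point on the bar's centre line at half height, in the slot 7 mm before its bottom (117.5 mm from the bar's origin along +y): it lies on the post's axis when the slot's bottom touches the post.
- bar_tail (a point): Middle of the bar's tail end face (132.5 mm from the bar's origin along -y, half height), 250 mm from bar_slot. At home it lies behind the spring bolt: a greased bolt in a dark housing on the board's right near corner (knob 54 mm over the bench). Its near side is bevelled, so the tail swinging in pushes it back (1.5 to 3 N, also pressing the bar to the post); it springs out behind the tail.
- study: The study to be clamped: a painted panel, 85 x 100 x 11 mm, loose on the board, 100 mm side to the jaw, its middle 92 to 103 mm right of the post. It lies askew by up to 0.1 rad and 7 to 16 mm short of the jaw, so it shows the bar's final line only roughly: that must be felt. Origin: centre of its underside; the body's axes are turned 0.489 rad against its edges, see study_square.
- study_square (a point): Centre of the same study at half thickness; x runs along its 85 mm sides (away from the robot), y along its 100 mm sides (to the left). The sprung jaw beyond it, a cork-faced strip, yields at 6 N and adds 1 N per mm. The bolt snaps out with the jaw pushed back about 3.5 mm (felt 170 mm from the post: 5 to 6 N plus friction); after 1.3 mm more (2.4 mm at 170 mm) all is solid, force climbs steeply.
- lump: Lump of wax, 29 x 40 x 19 mm, lying on the board behind the bolt: to be left alone.
- scraper: Scraper with turned handle, 171 mm long, lying left in front: to be left alone.
- tin_small: Small open tin of set wax, 58 mm across, 50 mm high, left of the board: to be left alone.
Things that resemble listed ones, but are neither listed nor needed, are in the scene too. Leave any turquoise look-alike of the study alone.

How it is judged (in metres and radians):
On the way, in this order (a step that is already met when the one before it is completed fails the run):
1. the bar lies flat on the board, swung open by 15 degrees or more from the study's side, its slot pushed up against the post (pressing on it) (horizontal distance between bar_slot and post below 0.0035 m and contact force between clamp_bar and post above 1 N and angle between the y axis of clamp_bar and the y axis of study_square, either way round above 0.26 rad and angle between clamp_bar's own z axis and vertical below 0.06 rad and height (world z) of clamp_bar below 0.024 m), for 0.2 s.
2. the bar, still up against the post, presses the study onto the sprung jaw (horizontal distance between bar_slot and post below 0.004 m and contact force between clamp_bar and study above 4 N and angle between the y axis of clamp_bar and the y axis of study_square, either way round below 0.06 rad), for 0.1 s.
At the end, for the whole second after the job is handed in: The bar lies flat on the board (within 4 mm), its slot within 4 mm of the post's axis, parallel to the study's side within 0.025 rad, and still grips the study with 7.7 N or more (only the bolt behind the bar's tail can hold that); study flat, bar at rest (horizontal distance between bar_slot and post below 0.004 m and contact force between clamp_bar and study above 7.7 N and angle between the y axis of clamp_bar and the y axis of study_square, either way round below 0.025 rad and angle between clamp_bar's own z axis and vertical below 0.03 rad and height (world z) of clamp_bar below 0.022 m and height (world z) of study below 0.021 m and linear speed of clamp_bar below 0.01 m/s); the robot touches nothing.
It fails at once if the study is pressed by the bar with more than 20 N (contact force between clamp_bar and study above 20 N).
It fails at once if the post is pressed by the bar with more than 20 N (contact force between clamp_bar and post above 20 N).
It fails at once if another thing is moved by more than 15 mm (distance of any of lump, scraper, tin_small from where it was at the start of the episode above 0.015 m).
It also fails if it takes over 72 s, if anything falls off the work surface, if the arm or the gripper's body presses on something with over 40 N, if the wrist force passes 120 N, or if a joint passes its speed limit or range.

## Robot

A 7-joint arm with a two-finger parallel gripper is mounted at the origin on a cart in front of the work surface, level with it; the furniture and walls round the work are solid. World frame = base frame: x ahead of the robot, y to its left, z up, the work surface at z = 0. Lengths are in mm, angles in degrees, forces in N, time in s.
With the tool pointing down it reaches from about 400 to 750 mm from the base axis. Payload 19.5 kg.
Tool frame: the origin (TCP) lies midway between the tips of the shut fingers; the grasp point (between the pads) lies 19 mm behind it; z points along the fingers, x is the direction in which the jaws open and shut, and the axes are right-handed (so a half turn about z gives the same grasp; the last joint's range is limited). The gripper opens to 85 mm and grips with 20 to 120 N. Pads are 22 mm wide; open, the fingers measure 114 mm over their backs; the gripper's body (76 mm by 85 mm) begins 54 mm behind the grasp point. The pads swing forward as they close: fully open they stand 13 mm farther back than shut.
Start: joints at [70.72, 40.479, -1.581, 85.061, 1.261, 54.483, -4.326], TCP at [167.058, -550.169, 231.268] pointing down, gripper open.
Joint ranges: [-155.06, 155.06], [-18.47, 123.98], [-90, 86.84], [0, 140.48], [-83.41, 263.41], [0, 116], [-161.91, 161.91]. Speed limits (degrees/s): [108.29, 108.29, 147.25, 147.25, 172.46, 172.46, 172.46].

## Interface

Orientations are given as [roll, pitch, yaw] about the fixed x, y, z axes, in that order (R = Rz(yaw) Ry(pitch) Rx(roll)).
In Python, from station import env, read_camera, camera_info, ticket, nets gives the robot as it stands.
- The arm moves only by the tool play_rows, never from a script. Its argument "targets" is a list of rows, each a list of 3 entries, a list of its own where there are three numbers: the shift along the tool's x, y, z in cm, then the turn about the tool's z in degrees, then the finger opening in cm, from 0 to 8.54. A call has 1 to 12 rows; each row shifts and turns the commanded pose from where the row before left it, along the tool's axes as they then stand; what a row does not reach is not made up. A row lasts 1/8 s, in which the tool goes at most 62.5 mm and 10.7 degrees, less where a joint would pass 70% of its speed; a pose out of reach is approached as far as the arm can. A call is refused whole if a number of a shift passes 6.25 or a number of a turn 10.7, either way. A call with a gripper value outside its range is refused whole. The fingers move at their own pace and stop on an object; "grip_force" is the grip in N (left out, the last holds). Time passes only in rows, so rows that do not move let the fingers close. It gives the time, the measured TCP pose, the force and the opening at its end, in the units of the state.
- env.state(): the state, without advancing time (a new reading comes with each control period).
- read_camera(name): name is "scene" or "top" or "wrist"; returns the picture (384x512x3 uint8, red, green, blue); there is no depth.
- camera_info(name): a dict with "vertical_fov" (degrees; the focal length in pixels is half the picture's height over the tangent of half this angle, whatever the lens; pixels are square), "cx", "cy" (the principal point, pixels), "k1" (the pictures are not rectified: a ray, as slopes to the right and down, at radius r is drawn at 1 + k1 r^2 times it, then the intrinsics apply), "pose" (4x4, takes a point from camera to world coordinates); the wrist camera has in their place "hand_eye" (4x4, takes a point from camera to tool coordinates, whose origin is the TCP and whose axes are the tool frame's). Camera axes: x right, y up, looking along -z (the intrinsics and any distortion apply to the point x, -y, -z); pixel columns grow to the right and rows downward; lengths in mm; the calibration is good to about 2 mm. A picture is of the moment at which its call begins: read the wrist's pose just before it. camera_info takes no time and is no camera call.
- ticket.close_job(): hands the job in, once; it reports no verdict.
Trained networks look in the newest picture that a camera, given by its name, has taken for a name from the list of things; names that differ only in an ending like _2 or _b are one class to them, and where a whole thing is asked for, a point or a joint stands for the part that bears it (a point fixed in the world has none). Each returns a list of dicts, best first, with "score" (0 to 1); they miss things now and then, are a little off and sometimes report something else, mostly with a low value. They report only what shows in the picture. A call takes as long as a camera call. They do not tell look-alikes from the thing itself.
- nets.outline_of(name, camera): "mask" (384x512 bool, what is visible of it) and "rect" ([centre column, centre row, width, height] in pixels, round what is visible of it).
- nets.landmark_of(name, camera): "centre" ([column, row] in pixels: a listed point, or the origin of a listed thing).
The state is a dict: "clock": time; "joint_positions": joint angles; "dq": joint speeds; "tau": joint torques, N m; "tool_pos": TCP position; "tool_rot": TCP orientation; "ft_force": force on the tool from outside, world axes, zero at the start; "torque": the same for the moment, N m; "width": opening from 0.0 (shut) to 1.0 (fully open).
Only numpy, scipy, OpenCV 4.12 (cv2) and the standard library are available. Lean on these libraries where they do the work, as an engineer would, in place of code of your own. Each camera call takes 0.05 s, during which the arm holds its last target. There are 200 camera calls.

## Working session

There is one attempt and no reset: what is moved stays moved. The work goes in short steps, Python scripts to look and compute and a tool call to move; the robot and the scene stay as the last step left them, time stands still between calls to the robot, and variables do not carry over. Pictures are saved under pics/ and viewed, about 8 in all and at most 12, crops included, and the job is handed in when it is done.

Besides the shell and the picture viewer there is one more tool, called after "Emit:" by a JSON object that holds its "fn" and its "kwargs". play_rows: Moves the arm, as the interface text tells. Its arguments: {"type":"object","properties":{"targets":{"type":"array"},"grip_force":{"type":"number"}},"required":["targets"]}

```bash
mkdir -p pics; ls; cat > h.py <<'E'
import numpy as np, cv2
from station import env, read_camera, camera_info, ticket, nets
from scipy.spatial.transform import Rotation as R
def campose(n):
    ci=camera_info(n)
    if n!='wrist': return ci,np.array(ci['pose'])
    s=env.state(); T=np.eye(4); T[:3,:3]=R.from_euler('xyz',s['tool_rot'],degrees=True).as_matrix(); T[:3,3]=s['tool_pos']
    return ci,T@np.array(ci['hand_eye'])
def ray(ci,P,uv):
    f=192/np.tan(np.radians(ci['vertical_fov']/2))
    d=np.array([(uv[0]-ci['cx'])/f,(uv[1]-ci['cy'])/f]); r=d.copy()
    for _ in range(20): r=d/(1+ci['k1']*(r@r))
    return P[:3,3],P[:3,:3]@np.array([r[0],-r[1],-1])
def toz(ci,P,uv,z):
    o,d=ray(ci,P,np.asarray(uv,float)); return o+d*(z-o[2])/d[2]
def proj(ci,P,X):
    c=P[:3,:3].T@(np.asarray(X,float)-P[:3,3]); f=192/np.tan(np.radians(ci['vertical_fov']/2))
    r=np.array([c[0],-c[1]])/-c[2]; r=r*(1+ci['k1']*(r@r)); return np.array([ci['cx'],ci['cy']])+f*r
E
python3 - <<'E'
from h import *
print(env.state())
for n in ['scene','top','wrist']:
    ci,P=campose(n); print(n,ci['vertical_fov'],ci['k1'],P.round(2).tolist())
    im=read_camera(n); cv2.imwrite(f'pics/{n}0.png',im[:,:,::-1])
    if n=='wrist': continue
    for nm,z in [('post',18),('clamp_bar',0),('bar_slot',10),('bar_tail',10),('study',18),('study_square',23.5),('lump',18),('scraper',0),('tin_small',0)]:
        for d in nets.landmark_of(nm,n)[:3]:
            print(nm,round(d['score'],2),np.round(d['centre'],1),toz(ci,P,d['centre'],z).round(1))
a=cv2.imread('pics/top0.png')
cv2.imwrite('pics/top0b.png',cv2.resize(a,(800,600),interpolation=cv2.INTER_CUBIC))
E
```

```text
pics
{'clock': 0.0, 'joint_positions': array([70.72006464, 40.51380286, -1.58012848, 85.08195209,  1.25934245,
       54.48272354, -4.32536229]), 'dq': array([ 0.03026197, -0.04893662,  0.08873076, -0.07158177,  0.0016353 ,
       -0.04694767,  0.07198051]), 'tau': array([-5.98082243e-04, -8.83225107e+01,  1.23465847e+00, -2.36173707e+01,
        1.68749713e-02,  6.23200263e-03, -2.78730374e-05]), 'tool_pos': array([ 166.9789467 , -549.96161215,  230.83909546]), 'tool_rot': array([ 1.79997588e+02,  6.11304605e-02, -7.31112217e+01]), 'ft_force': array([-0.25338813, -0.02290264, -0.74250292]), 'torque': array([-0.02206495, -0.02859477,  0.01595791]), 'width': 1.0036100106311534}
scene 43.221200729804536 -0.02086622288201907 [[-0.87, 0.36, -0.35, 4.74], [-0.5, -0.59, 0.63, 944.19], [0.02, 0.72, 0.69, 1069.6], [0.0, 0.0, 0.0, 1.0]]
post 0.52 [204.  229.8] [587.5 190.5  18. ]
post 0.52 [345.9 162.4] [ 348.  -307.9   18. ]
clamp_bar 0.81 [309.6 154.3] [ 480.2 -304.5    0. ]
bar_slot 0.84 [274.4 142.2] [ 612.6 -289.7   10. ]
bar_tail 0.57 [210.8 204.2] [633.6  86.2  10. ]
study 0.91 [212.6 
[... 711 characters left out ...]
   0. ]
bar_slot 0.94 [342.5 181. ] [ 598.  -289.8   10. ]
bar_slot 0.71 [348.7 254. ] [ 341.9 -304.7   10. ]
bar_slot 0.24 [158.6 231.6] [423.3 353.   10. ]
bar_tail 0.6 [349.1 253.7] [ 342.9 -306.2   10. ]
study 0.98 [230.2 175.6] [617.2 105.6  18. ]
study 0.67 [300.5 232.9] [ 415.5 -137.6   18. ]
study_square 0.79 [302.3 231.8] [ 419.1 -143.3   23.5]
study_square 0.64 [227.6 175.4] [617.  114.4  23.5]
lump 0.53 [277.  159.3] [674.7 -58.9  18. ]
scraper 0.7 [155.7 230.5] [427.7 364.9   0. ]
tin_small 0.57 [135.2 188. ] [577.1 438.8   0. ]
wrist 67.94072106364732 -0.04828726037281417 [[0.29, 0.92, 0.28, 237.95], [-0.96, 0.28, 0.08, -528.5], [-0.0, -0.29, 0.96, 374.47], [0.0, 0.0, 0.0, 1.0]]
```

```bash
python3 - <<'E'
import cv2
a=cv2.imread('pics/top0.png')[120:300,110:380]
cv2.imwrite('pics/top0c.png',cv2.resize(a,(800,533),interpolation=cv2.INTER_CUBIC))
a=cv2.imread('pics/scene0.png')[110:330,120:400]
cv2.imwrite('pics/scene0c.png',cv2.resize(a,(760,597),interpolation=cv2.INTER_CUBIC))
E
```

```text
(no output)
```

View pics/top0c.png

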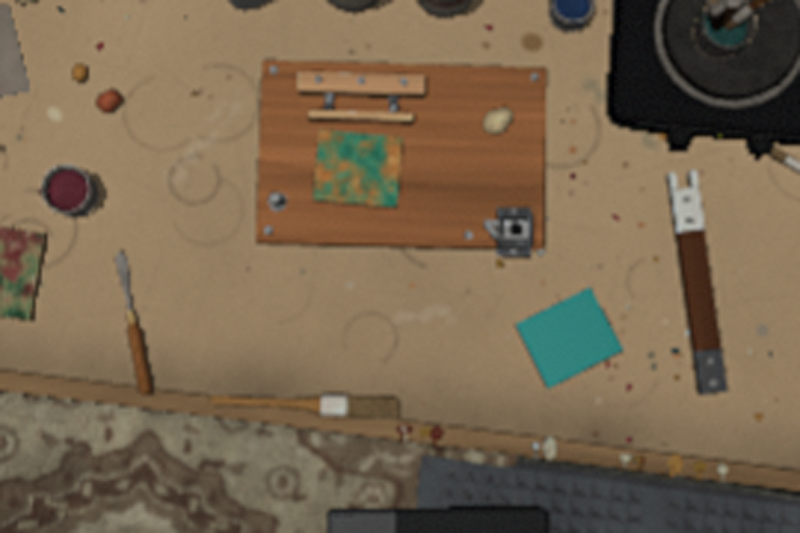

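View pics/scene0c.png

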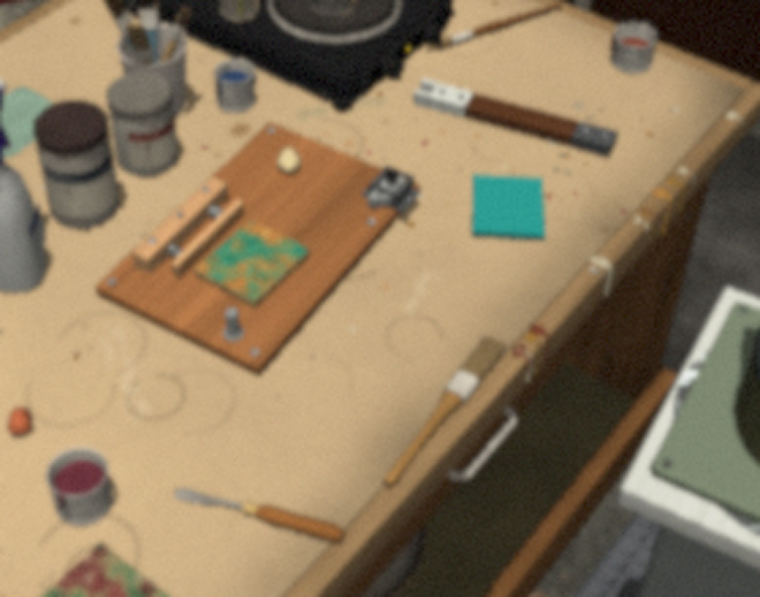

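Post is at about top pixel (204,187) and the bar lies right at about (598,-290) to (342,-305). The turquoise panel is a look-alike. I'll view the post and study from above with the wrist camera.

Emit:
{"fn": "play_rows", "kwargs": {"targets": [[[0, 0, 0], 6.8, 8.5], [[0, 0, 0], 6.8, 8.5], [[-4.9, -2.8, 0], 0, 8.5], [[-4.9, -2.8, 0], 0, 8.5], [[-4.9, -2.8, 0], 0, 8.5], [[-4.9, -2.8, 0], 0, 8.5], [[-4.9, -2.8, 0], 0, 8.5], [[-4.9, -2.8, 0], 0, 8.5], [[-4.9, -2.8, 0], 0, 8.5], [[-4.9, -2.8, 0], 0, 8.5], [[-4.9, -2.8, 0], 0, 8.5], [[-4.9, -2.8, 0], 0, 8.5]]}}

```text
clock: 2.55
tool_pos: [419.2, -43.1, 231.5]
tool_rot: [-180.0, -0.0, -86.7]
ft_force: [0.5, -0.4, 0.2]
width: 0.994
```

Emit:
{"fn": "play_rows", "kwargs": {"targets": [[[-5, -3, 0], 0, 8.5], [[-5, -3, 0], 0, 8.5], [[-5, -3, 0], 0, 8.5], [[0, 0, 0], 0, 8.5], [[0, 0, 0], 0, 8.5]]}}

```text
clock: 3.18
tool_pos: [499.5, 109.5, 231.2]
tool_rot: [180.0, -0.0, -86.7]
ft_force: [-0.9, -0.0, -0.6]
width: 0.992
```

```bash
cat > look.py <<'E'
from h import *
import sys
def look(tag,names):
    s=env.state(); ci,P=campose('wrist'); im=read_camera('wrist'); cv2.imwrite(f'pics/{tag}.png',im[:,:,::-1])
    print(s['clock'],s['tool_pos'].round(1),s['tool_rot'].round(2),s['ft_force'].round(2),round(s['width'],3))
    for nm,z in names:
        for d in nets.landmark_of(nm,'wrist')[:2]:
            print(nm,round(d['score'],2),np.round(d['centre'],1),toz(ci,P,d['centre'],z).round(1))
    return ci,P,im
E
python3 - <<'E'
from look import *
ci,P,im=look('w1',[('post',18),('study_square',23.5),('study',18),('lump',18)])
for d in nets.outline_of('study','wrist')[:2]:
    c,_=cv2.findContours(d['mask'].astype(np.uint8),0,2); c=max(c,key=cv2.contourArea)
    b=cv2.boxPoints(cv2.minAreaRect(c)); print('study corners',d['score'],[toz(ci,P,p,29).round(1)[:2].tolist() for p in b])
for d in nets.outline_of('post','wrist')[:2]:
    print('post rect',d['score'],np.round(d['rect'],1), toz(ci,P,d['rect'][:2],35).round(1))
cv2.imwrite('pics/w1b.png',cv2.resize(im[:,:,::-1],(800,600)))
E
```

```text
3.175 [499.5 109.5 231.2] [ 1.7998e+02 -2.0000e-02 -8.6720e+01] [-0.94 -0.01 -0.58] 0.992
post 0.86 [187.9  99.9] [579.9 198.2  18. ]
study_square 0.97 [429.4 235.8] [ 423.  -130.5   23.5]
study_square 0.63 [270.9  71.2] [616.7 101.5  23.5]
study 0.67 [270.2  73.3] [615. 102.  18.]
study 0.56 [429.8 235.9] [ 420.5 -134.9   18. ]
lump 0.74 [415.7  32.8] [670.5 -61.6  18. ]
study corners 0.69 [[441.1, -62.0], [484.3, -150.9], [414.0, -198.9], [366.9, -104.7]]
study corners 0.64 [[578.9, 161.2], [661.6, 149.0], [652.7, 50.7], [568.3, 56.7]]
```

View pics/w1b.png

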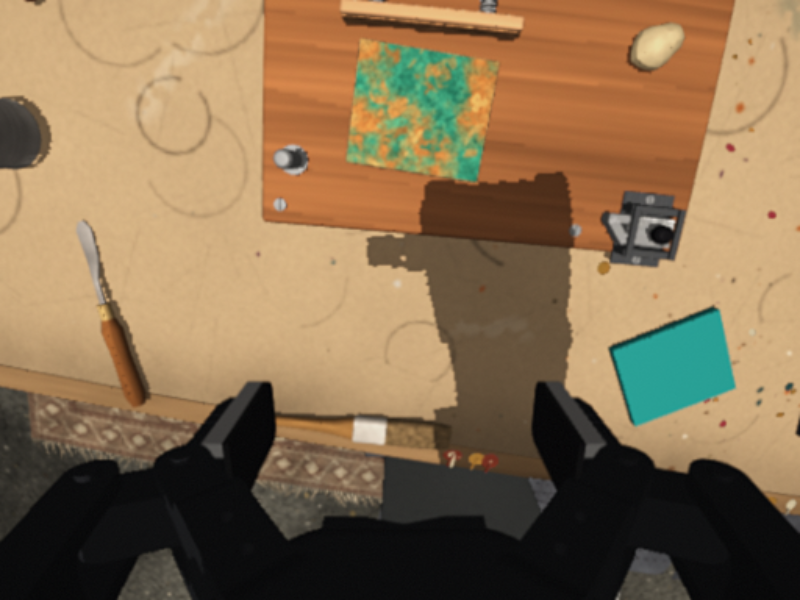

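The post stands at view (290,158), the study is slightly askew, the bolt housing is at (650,230), and the nose points left.

```bash
python3 - <<'E'
from look import *
ci,P=campose('wrist')
for n,u,z in [('nearL',(264,220),18),('nearR',(610,250),18),('jawL',(341,13),33),('jawR',(521,34),33),('leftfar',(264,20),18),('posttop',(286,158),53),('postbase',(297,160),18),('boltnose',(606,216),35),('housFL',(624,195),40),('housNR',(672,265),40),('housNL',(612,262),40),('knob',(660,233),54)]:
    print(n,toz(ci,P,np.array(u)/1.5625,z).round(1)[:2])
im=cv2.imread('pics/w1.png')[80:130,150:215]
cv2.imwrite('pics/w1p.png',cv2.resize(im,None,fx=8,fy=8,interpolation=cv2.INTER_CUBIC))
E
```

```text
nearL [530.4 222.5]
nearR [522.6 -57.9]
jawL [675.9 162.3]
jawR [670.3  38.1]
leftfar [673.5 219.6]
posttop [578.1 195.4]
postbase [577.6 195.8]
boltnose [550.7 -41.8]
housFL [567.2 -50.3]
housNR [517.3 -98.9]
housNL [516.6 -50.6]
knob [542.5 -75.5]
```

View pics/w1p.png

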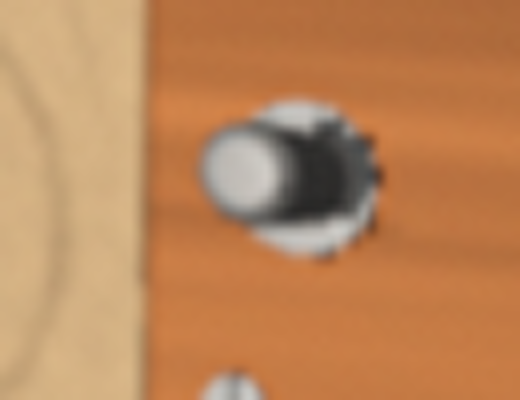

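Emit:
{"fn": "play_rows", "kwargs": {"targets": [[[6.1, 0.6, 0], 0, 8.5], [[6.1, 0.6, 0], 0, 8.5], [[6.1, 0.6, 0], 0, 8.5], [[6.1, 0.6, 0], 0, 8.5], [[6.1, 0.6, 0], 0, 8.5], [[6.1, 0.6, 0], 0, 8.5], [[3.9, 1.2, 0], 0, 8.5], [[0, 0, 0], 0, 8.5], [[0, 0, 0], 0, 8.5], [[0, 0, 0], 0, 8.5]]}}

```text
clock: 4.78
tool_pos: [475.5, -296.0, 231.4]
tool_rot: [-180.0, 0.0, -86.6]
ft_force: [-0.1, -0.0, -0.4]
width: 0.993
```

```bash
python3 - <<'E'
from look import *
ci,P,im=look('w2',[('clamp_bar',0),('bar_slot',10),('bar_tail',10)])
for d in nets.outline_of('clamp_bar','wrist')[:1]:
    c,_=cv2.findContours(d['mask'].astype(np.uint8),0,2); c=max(c,key=cv2.contourArea)
    w=np.array([toz(ci,P,p[0],20)[:2] for p in c],np.float32)
    print(d['score'],cv2.minAreaRect(w),cv2.boxPoints(cv2.minAreaRect(w)).round(1).tolist())
cv2.imwrite('pics/w2b.png',cv2.resize(im[:,:,::-1],(640,480)))
E
```

```text
4.775 [ 475.5 -296.   231.4] [-1.7999e+02  3.0000e-02 -8.6630e+01] [-0.1  -0.04 -0.45] 0.993
clamp_bar 0.81 [253.3 161.6] [ 482.7 -289.1    0. ]
bar_slot 0.69 [252.1  63.8] [ 601.3 -281.3   10. ]
bar_tail 0.9 [264.9 256.7] [ 348.2 -313.2   10. ]
0.91 ((480.6438903808594, -296.5151062011719), (265.15435791015625, 33.98668670654297), 6.865357875823975) [[347.0, -295.5], [351.0, -329.20001220703125], [614.2999877929688, -297.5], [610.2000122070312, -263.79998779296875]]
```

View pics/w2b.png

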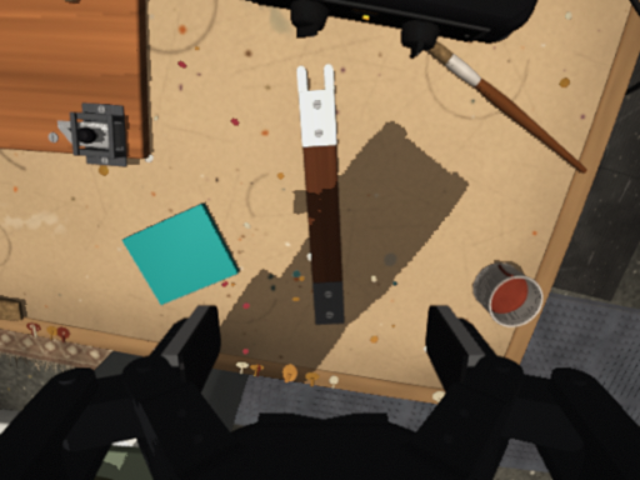

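Bar centre is at (480.6,-296.5), direction 6.9°, and the post is at about (578,198). Gripping 58 mm tailwards.

Emit:
{"fn": "play_rows", "kwargs": {"targets": [[[0, 0, 0], -3.5, 8.5], [[0.1, 5.3, 0], 0, 8.5], [[0, 0, 5], 0, 8.5], [[0, 0, 5], 0, 8.5], [[0, 0, 5], 0, 7], [[0, 0, 4], 0, 6], [[0, 0, 2], 0, 5.5], [[0, 0, 1], 0, 5], [[0, 0, 1], 0, 4.5], [[0, 0, 0], 0, 4], [[0, 0, 0], 0, 4]], "grip_force": 60}}

```text
clock: 6.4
tool_pos: [422.8, -304.5, 1.9]
tool_rot: [-180.0, -0.0, -83.2]
ft_force: [-0.4, 0.1, 0.8]
width: 0.464
```

Emit:
{"fn": "play_rows", "kwargs": {"targets": [[[0, 0, 0], 0, 3], [[0, 0, 0], 0, 2.5], [[0, 0, 0], 0, 2.5], [[0, 0, 0], 0, 2.5], [[0, 0, 0], 0, 2.5]], "grip_force": 60}}

```text
clock: 7.02
tool_pos: [422.8, -304.4, 2.1]
tool_rot: [-180.0, -0.0, -83.2]
ft_force: [-0.6, 0.8, 9.6]
width: 0.368
```

Tips appear to touch the bench; regrip 4 mm higher.

Emit:
{"fn": "play_rows", "kwargs": {"targets": [[[0, 0, 0], 0, 4.2], [[0, 0, -0.2], 0, 4.2], [[0, 0, -0.2], 0, 4.2], [[0, 0, 0], 0, 4.2], [[0, 0, 0], 0, 2.5], [[0, 0, 0], 0, 2.5], [[0, 0, 0], 0, 2.5], [[0, 0, 0], 0, 2.5], [[0, 0, 0], 0, 2.5], [[0, 0, 0], 0, 2.5]], "grip_force": 60}}

```text
clock: 8.28
tool_pos: [422.6, -304.4, 5.6]
tool_rot: [-180.0, -0.0, -83.2]
ft_force: [-1.5, 0.9, 9.1]
width: 0.37
```

Emit:
{"fn": "play_rows", "kwargs": {"targets": [[[0, 0, -0.5], 0, 2.5], [[0, 0, -2.5], 0, 2.5], [[0, 0, -4], 0, 2.5], [[0, 0, -3], 0, 2.5], [[0, 0, 0], 0, 2.5], [[0, 0, 0], 0, 2.5]]}}

```text
clock: 9.02
tool_pos: [422.2, -304.1, 104.5]
tool_rot: [180.0, 0.0, -83.2]
ft_force: [0.7, -0.4, -3.8]
width: 0.368
```

```bash
python3 - <<'E'
from look import *
ci,P,im=look('w3',[])
for n in ['wrist','top','scene']:
    if n!='wrist': im=read_camera(n); ci,P=campose(n); cv2.imwrite(f'pics/{n}3.png',im[:,:,::-1])
    for nm in ['bar_slot','bar_tail','clamp_bar']:
        print(n,nm,[(round(d['score'],2),np.round(d['centre'],1),toz(ci,P,d['centre'],110).round(1)) for d in nets.landmark_of(nm,n)[:1]])
a=cv2.resize(cv2.imread('pics/w3.png'),(400,300)); b=cv2.resize(cv2.imread('pics/scene3.png')[60:240,220:460],(400,300))
cv2.imwrite('pics/m3.png',cv2.hconcat([a,b]))
E
```

```text
9.025 [ 422.2 -304.1  104.5] [ 1.7995e+02  5.0000e-02 -8.3210e+01] [ 0.7 -0.4 -3.8] 0.368
wrist bar_slot []
wrist bar_tail []
wrist clamp_bar [(0.94, array([254.8, 136.1]), array([ 483.5, -295. ,  110. ]))]
top bar_slot [(0.64, array([349.2, 177.9]), array([ 592.7, -292.2,  110. ]))]
top bar_tail []
top clamp_bar []
scene bar_slot [(0.61, array([278.6, 118.7]), array([ 604.8, -296.1,  110. ]))]
scene bar_tail [(0.68, array([348.1, 140. ]), array([ 354.9, -308.2,  110. ]))]
scene clamp_bar [(0.71, array([312.7, 133. ]), array([ 470.1, -282.6,  110. ]))]
```

View pics/m3.png

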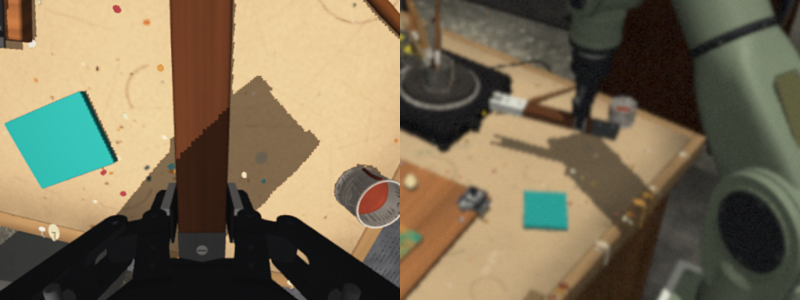

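```bash
python3 - <<'E'
from look import *
ci,P,im=look('w3',[])
d=nets.outline_of('clamp_bar','wrist')[0]; m=d['mask']
L=[];Rr=[]
for r in range(5,200,5):
    c=np.flatnonzero(m[r])
    if len(c)>20: L.append(toz(ci,P,(c[0]-.5,r),118.9)[:2]);Rr.append(toz(ci,P,(c[-1]+.5,r),118.9)[:2])
for A in (L,Rr):
    A=np.array(A); p=np.polyfit(A[:,0],A[:,1],1); print(np.degrees(np.arctan(p[0])),np.polyval(p,422.2),len(A),A[:,0].min(),A[:,0].max())
E
```

```text
9.625 [ 422.5 -304.3  105.2] [ 1.800e+02  1.000e-02 -8.321e+01] [-0.26 -0.17 -2.48] 0.366
7.262126026171964 -288.1037591422232 39 455.3792938772739 534.7368256138435
6.734718387705569 -320.2307178661665 39 459.21255038226195 538.6017321070946
```

Emit:
{"fn": "play_rows", "kwargs": {"targets": [[[0, 0, 0], -9.2, 2.5], [[0, 0, 0], -9.2, 2.5], [[0, 0, 0], -9.2, 2.5], [[0, 0, 0], -9.2, 2.5], [[0, 0, 0], -9.4, 2.5], [[-3, -4.6, 0], 0, 2.5], [[-3, -4.6, 0], 0, 2.5], [[-3, -4.6, 0], 0, 2.5], [[-3, -4.6, 0], 0, 2.5], [[-3, -4.6, 0], 0, 2.5], [[-2.8, -4.4, 0], 0, 2.5], [[0, 0, 0], 0, 2.5]]}}

```text
clock: 11.22
tool_pos: [445.6, 25.5, 105.4]
tool_rot: [-179.9, 0.0, -36.7]
ft_force: [-0.3, -0.7, -3.5]
width: 0.368
```

```bash
python3 - <<'E'
from look import *
s=env.state(); print(s['clock'],s['tool_pos'].round(1),s['tool_rot'].round(2),s['ft_force'].round(2))
yaw=np.radians(s['tool_rot'][2]); f=np.array([-np.sin(yaw),np.cos(yaw)])
print('pred slot',s['tool_pos'][:2]+175.5*f)
for n in ['top','scene','wrist']:
    im=read_camera(n); ci,P=campose(n); cv2.imwrite(f'pics/{n}4.png',im[:,:,::-1])
    for nm,z in [('bar_slot',109),('bar_tail',109),('post',18)]:
        print(n,nm,[(round(d['score'],2),np.round(d['centre'],1),toz(ci,P,d['centre'],z).round(1)[:2]) for d in nets.landmark_of(nm,n)[:2]])
a=cv2.resize(cv2.imread('pics/wrist4.png'),(400,300)); b=cv2.resize(cv2.imread('pics/top4.png')[120:240,170:330],(400,300),interpolation=cv2.INTER_CUBIC)
cv2.imwrite('pics/m4.png',cv2.hconcat([a,b]))
E
```

```text
11.225 [445.6  25.5 105.4] [-1.7991e+02  2.0000e-02 -3.6650e+01] [-0.33 -0.66 -3.53]
pred slot [550.33042292 166.32151475]
top bar_slot [(0.58, array([210.6, 192.3]), array([546.5, 166.5]))]
top bar_tail []
top post [(0.42, array([201.5, 186.5]), array([579. , 205.4]))]
scene bar_slot []
scene bar_tail [(0.84, array([298.2, 181.6]), array([406.2, -44.1])), (0.65, array([153. , 296.9]), array([520.9, 491.1]))]
scene post [(0.6, array([208.5, 227.9]), array([580.5, 177.6])), (0.46, array([211.1, 204.6]), array([627.1,  93.7]))]
wrist bar_slot []
wrist bar_tail []
wrist post []
```

View pics/m4.png

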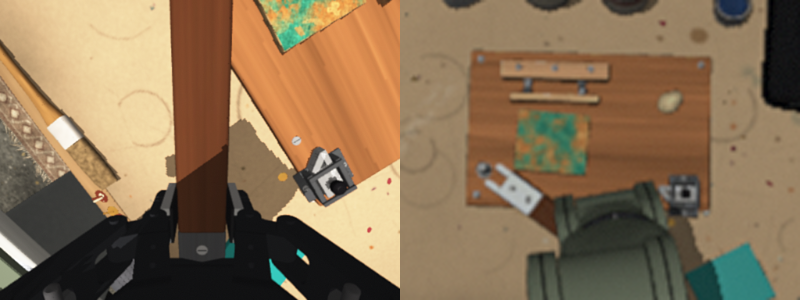

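Emit:
{"fn": "play_rows", "kwargs": {"targets": [[[0.3, 0, 2], 0, 2.5], [[0, 0, 3], 0, 2.5], [[0, 0, 2], 0, 2.5], [[0, 0, 0], 0, 2.5], [[0, 0, 0], 0, 2.5]]}}

```text
clock: 12.45
tool_pos: [448.0, 19.8, 36.0]
tool_rot: [-180.0, -0.0, -37.0]
ft_force: [-0.1, -0.2, -3.4]
width: 0.37
```

```bash
python3 - <<'E'
from look import *
ci,_=campose('wrist'); T=np.eye(4);T[:3,:3]=R.from_euler('xyz',[179.98,-.02,-86.72],degrees=True).as_matrix();T[:3,3]=[499.5,109.5,231.2]
P=T@np.array(ci['hand_eye'])
print(toz(ci,P,(180.2,101.2),53),toz(ci,P,(188.2,101.8),19))
s=env.state(); print(s['tool_pos'].round(1),s['tool_rot'].round(2),s['ft_force'].round(2))
y=np.radians(s['tool_rot'][2]); f=np.array([-np.sin(y),np.cos(y)]); r=np.array([np.cos(y),np.sin(y)])
for p in ([578,198],[578,196]): d=np.array(p)-s['tool_pos'][:2]; print('along to slot',d@f-175.5,'tool x',d@r)
im=read_camera('scene'); cv2.imwrite('pics/s5.png',cv2.resize(im[185:265,170:290,::-1],(720,480),interpolation=cv2.INTER_CUBIC))
E
```

```text
[577.63307596 198.06856766  53.        ] [577.85279148 197.41103592  19.        ]
[448.   19.8  36. ] [-1.7997e+02 -2.0000e-02 -3.7020e+01] [-0.14 -0.19 -3.37]
along to slot 45.07824237222985 tool x -3.4592762575326073
along to slot 43.481344224844094 tool x -2.255151551833103
```

View pics/s5.png

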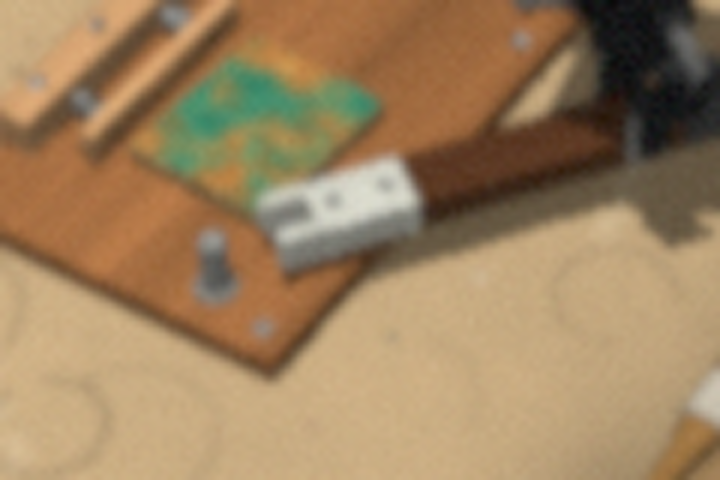

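Emit:
{"fn": "play_rows", "kwargs": {"targets": [[[-0.3, 0, 0.5], 0, 2.5], [[0, 0, 0.4], 0, 2.5], [[0, 0, 0.1], 0, 2.5], [[0, 0, 0], 0, 2.5], [[0, 0, 0.1], 0, 2.5], [[0, 0, 0], 0, 2.5], [[0, 0, 0], 0, 2.5]]}}

```text
clock: 13.38
tool_pos: [445.4, 21.6, 24.3]
tool_rot: [-180.0, 0.0, -37.0]
ft_force: [0.6, 0.2, -3.5]
width: 0.368
```

Emit:
{"fn": "play_rows", "kwargs": {"targets": [[[0, 0, 0.05], 0, 2.5], [[0, 0, 0], 0, 2.5], [[0, 0, 0.05], 0, 2.5], [[0, 0, 0], 0, 2.5], [[0, 0, 0], 0, 2.5]]}}

```text
clock: 14.0
tool_pos: [445.3, 21.6, 23.3]
tool_rot: [-180.0, 0.0, -37.0]
ft_force: [-0.8, -0.0, -1.4]
width: 0.369
```

Emit:
{"fn": "play_rows", "kwargs": {"targets": [[[0, -0.6, 0], 0, 2.5], [[0, -0.6, 0], 0, 2.5], [[0, -0.5, 0], 0, 2.5], [[0, -0.2, 0], 0, 2.5], [[0, -0.2, 0], 0, 2.5], [[0, -0.2, 0], 0, 2.5], [[0, -0.2, 0], 0, 2.5], [[0, 0, 0], 0, 2.5]]}}

```text
clock: 15.0
tool_pos: [460.6, 41.8, 23.3]
tool_rot: [-180.0, -0.0, -37.0]
ft_force: [-0.3, 0.5, -2.3]
width: 0.366
```

```bash
cat > st.py <<'E'
from h import *
s=env.state(); print(s['clock'],s['tool_pos'].round(2),s['tool_rot'].round(2),s['ft_force'].round(2),s['torque'].round(3))
y=np.radians(s['tool_rot'][2]); f=np.array([-np.sin(y),np.cos(y)]); r=np.array([np.cos(y),np.sin(y)])
d=np.array([577.8,197.7])-s['tool_pos'][:2]; print('along to slot',(d@f-175.5).round(1),'tool x',(d@r).round(1),'F fwd',(s['ft_force'][:2]@f).round(2),'F toolx',(s['ft_force'][:2]@r).round(2))
E
python3 st.py
```

```text
15.0 [460.56  41.78  23.33] [-1.7997e+02 -1.0000e-02 -3.7000e+01] [-0.31  0.46 -2.3 ] [ 0.14  -0.135 -0.022]
along to slot 19.6 tool x -0.2 F fwd 0.18 F toolx -0.52
```

Emit:
{"fn": "play_rows", "kwargs": {"targets": [[[0, -0.2, 0], 0, 2.5], [[0, -0.2, 0], 0, 2.5], [[0, -0.2, 0], 0, 2.5], [[0, -0.2, 0], 0, 2.5], [[0, -0.2, 0], 0, 2.5], [[0, -0.2, 0], 0, 2.5], [[0, -0.1, 0], 0, 2.5], [[0, 0, 0], 0, 2.5]]}}

```text
clock: 16.0
tool_pos: [468.3, 52.1, 23.3]
tool_rot: [-180.0, -0.0, -37.0]
ft_force: [-0.1, 0.3, -2.0]
width: 0.368
```

```bash
python3 st.py
```

```text
16.0 [468.32  52.12  23.32] [-179.98   -0.    -37.  ] [-0.07  0.33 -1.98] [ 0.174 -0.088  0.038]
along to slot 6.6 tool x -0.2 F fwd 0.22 F toolx -0.25
```

Emit:
{"fn": "play_rows", "kwargs": {"targets": [[[0, -0.1, 0], 0, 2.5], [[0, 0, 0], 0, 2.5], [[0, -0.1, 0], 0, 2.5], [[0, 0, 0], 0, 2.5], [[0, -0.1, 0], 0, 2.5], [[0, 0, 0], 0, 2.5]]}}

```text
clock: 16.75
tool_pos: [470.1, 54.5, 23.3]
tool_rot: [-180.0, -0.0, -37.0]
ft_force: [-0.6, -0.2, -0.8]
width: 0.37
```

```bash
python3 st.py
```

```text
16.75 [470.11  54.46  23.34] [-179.99   -0.    -37.01] [-0.64 -0.24 -0.85] [0.015 0.011 0.047]
along to slot 3.7 tool x -0.2 F fwd -0.58 F toolx -0.36
```

Emit:
{"fn": "play_rows", "kwargs": {"targets": [[[0, -0.05, 0], 0, 2.5], [[0, 0, 0], 0, 2.5], [[0, -0.05, 0], 0, 2.5], [[0, 0, 0], 0, 2.5]]}}

```text
clock: 17.25
tool_pos: [470.7, 55.2, 23.3]
tool_rot: [-180.0, 0.0, -37.0]
ft_force: [-0.7, -0.4, -0.8]
width: 0.368
```

```bash
python3 st.py
```

```text
17.25 [470.65  55.21  23.34] [-179.99    0.    -37.01] [-0.65 -0.44 -0.76] [-0.01  -0.012 -0.02 ]
along to slot 2.8 tool x -0.2 F fwd -0.74 F toolx -0.26
```

Emit:
{"fn": "play_rows", "kwargs": {"targets": [[[0, -0.05, 0], 0, 2.5], [[0, 0, 0], 0, 2.5], [[0, -0.05, 0], 0, 2.5], [[0, 0, 0], 0, 2.5]]}}

```text
clock: 17.75
tool_pos: [471.3, 56.0, 23.3]
tool_rot: [-180.0, -0.0, -37.0]
ft_force: [0.3, -1.0, -0.2]
width: 0.362
```

```bash
python3 st.py
```

```text
17.75 [471.28  56.01  23.34] [-179.99   -0.    -37.01] [ 0.28 -1.04 -0.24] [-0.041  0.008 -0.012]
along to slot 1.8 tool x -0.2 F fwd -0.67 F toolx 0.85
```

Emit:
{"fn": "play_rows", "kwargs": {"targets": [[[0, -0.05, 0], 0, 2.5], [[0, 0, 0], 0, 2.5], [[0, -0.05, 0], 0, 2.5], [[0, 0, 0], 0, 2.5]]}}

```text
clock: 18.25
tool_pos: [471.6, 56.5, 23.3]
tool_rot: [180.0, 0.0, -37.0]
ft_force: [-2.7, -3.0, -0.7]
width: 0.369
```

```bash
python3 st.py
```

```text
18.25 [471.59  56.49  23.3 ] [ 1.7997e+02  2.0000e-02 -3.7030e+01] [-2.73 -2.97 -0.67] [-0.728  0.432 -0.021]
along to slot 1.2 tool x -0.2 F fwd -4.02 F toolx -0.39
```

Fork seated at about 4 N. Hold, then swing about the post (R≈176.7 mm).

Emit:
{"fn": "play_rows", "kwargs": {"targets": [[[0, 0, 0], 0, 2.5], [[0, 0, 0], 0, 2.5], [[0, 0, 0], 0, 2.5]]}}

```text
clock: 18.62
tool_pos: [471.6, 56.5, 23.3]
tool_rot: [180.0, 0.0, -37.0]
ft_force: [-3.3, -4.7, -0.7]
width: 0.368
```

```bash
python3 st.py
```

```text
18.625 [471.58  56.52  23.28] [ 1.7997e+02  2.0000e-02 -3.7020e+01] [-3.33 -4.73 -0.69] [-0.864  0.587  0.036]
along to slot 1.2 tool x -0.2 F fwd -5.78 F toolx 0.19
```

Emit:
{"fn": "play_rows", "kwargs": {"targets": [[[0.46, -0.006, 0], -1.5, 2.5], [[0.46, -0.006, 0], -1.5, 2.5], [[0.46, -0.006, 0], -1.5, 2.5], [[0.46, -0.006, 0], -1.5, 2.5], [[0, 0, 0], 0, 2.5]]}}

```text
clock: 19.25
tool_pos: [487.0, 46.2, 23.4]
tool_rot: [180.0, 0.0, -31.0]
ft_force: [-3.9, -4.5, 1.6]
width: 0.369
```

```bash
python3 st.py
```

```text
19.25 [487.03  46.22  23.36] [179.99   0.   -31.02] [-3.89 -4.45  1.58] [-0.899  0.534  0.31 ]
along to slot 1.1 tool x -0.3 F fwd -5.82 F toolx -1.04
```

Emit:
{"fn": "play_rows", "kwargs": {"targets": [[[0.46, -0.006, 0], -1.5, 2.5], [[0.46, -0.006, 0], -1.5, 2.5], [[0.46, -0.006, 0], -1.5, 2.5], [[0.46, -0.006, 0], -1.5, 2.5], [[0.46, -0.006, 0], -1.5, 2.5], [[0.46, -0.006, 0], -1.5, 2.5], [[0.46, -0.006, 0], -1.5, 2.5], [[0.46, -0.006, 0], -1.5, 2.5], [[0, 0, 0], 0, 2.5]]}}

```text
clock: 20.38
tool_pos: [520.1, 30.9, 23.6]
tool_rot: [180.0, 0.0, -19.0]
ft_force: [-4.8, -4.0, 9.7]
width: 0.367
```

```bash
python3 st.py
```

```text
20.375 [520.09  30.86  23.61] [ 1.7999e+02  2.0000e-02 -1.9010e+01] [-4.85 -3.98  9.72] [-0.848  1.024  0.508]
along to slot 1.0 tool x 0.2 F fwd -5.34 F toolx -3.29
```

Emit:
{"fn": "play_rows", "kwargs": {"targets": [[[0, 0, -0.05], 0, 2.5], [[0, 0, 0], 0, 2.5], [[0, 0, 0], 0, 2.5]]}}

```text
clock: 20.75
tool_pos: [519.9, 30.9, 23.7]
tool_rot: [180.0, 0.0, -19.0]
ft_force: [-3.5, -3.8, -1.1]
width: 0.367
```

```bash
python3 st.py
```

```text
20.75 [519.93  30.94  23.67] [ 1.7998e+02  5.0000e-02 -1.9020e+01] [-3.46 -3.81 -1.09] [-0.767  0.878  0.377]
along to slot 1.0 tool x 0.4 F fwd -4.73 F toolx -2.03
```

Emit:
{"fn": "play_rows", "kwargs": {"targets": [[[0.31, -0.003, 0], -1, 2.5], [[0.31, -0.003, 0], -1, 2.5], [[0.31, -0.003, 0], -1, 2.5], [[0.31, -0.003, 0], -1, 2.5], [[0, 0, 0], 0, 2.5]]}}

```text
clock: 21.38
tool_pos: [532.0, 27.3, 23.7]
tool_rot: [180.0, 0.0, -15.0]
ft_force: [-3.8, -4.7, -1.4]
width: 0.368
```

```bash
python3 st.py
```

```text
21.375 [532.03  27.26  23.68] [ 1.7999e+02  2.0000e-02 -1.5010e+01] [-3.81 -4.73 -1.43] [-0.819  0.709  0.486]
along to slot 1.0 tool x 0.1 F fwd -5.56 F toolx -2.46
```

Emit:
{"fn": "play_rows", "kwargs": {"targets": [[[0.31, -0.003, 0], -1, 2.5], [[0.31, -0.003, 0], -1, 2.5], [[0, 0, 0], 0, 2.5]]}}

```text
clock: 21.75
tool_pos: [538.1, 25.7, 23.7]
tool_rot: [180.0, 0.0, -13.0]
ft_force: [-2.7, -3.2, -2.5]
width: 0.368
```

```bash
python3 st.py
```

```text
21.75 [538.06  25.74  23.68] [ 1.7999e+02  2.0000e-02 -1.3030e+01] [-2.68 -3.15 -2.51] [-0.829  0.683  0.483]
along to slot 1.0 tool x -0.1 F fwd -3.68 F toolx -1.9
```

Emit:
{"fn": "play_rows", "kwargs": {"targets": [[[0.31, -0.003, 0], -1, 2.5], [[0.31, -0.003, 0], -1, 2.5], [[0.31, -0.003, 0], -1, 2.5], [[0, 0, 0], 0, 2.5]]}}

```text
clock: 22.25
tool_pos: [547.1, 23.9, 23.7]
tool_rot: [180.0, 0.0, -10.0]
ft_force: [-3.0, -4.2, -2.6]
width: 0.364
```

```bash
python3 st.py
```

```text
22.25 [547.08  23.9   23.66] [ 1.7999e+02  3.0000e-02 -1.0020e+01] [-2.96 -4.18 -2.64] [-0.842  0.755  0.621]
along to slot 1.0 tool x -0.0 F fwd -4.64 F toolx -2.18
```

Emit:
{"fn": "play_rows", "kwargs": {"targets": [[[0.31, -0.003, 0], -1, 2.5], [[0.31, -0.003, 0], -1, 2.5], [[0, 0, 0], 0, 2.5]]}}

```text
clock: 22.62
tool_pos: [553.2, 22.9, 23.7]
tool_rot: [180.0, 0.0, -8.0]
ft_force: [-3.0, -2.8, -1.0]
width: 0.368
```

```bash
python3 st.py
```

```text
22.625 [553.23  22.94  23.68] [ 1.7999e+02  3.0000e-02 -8.0200e+00] [-2.99 -2.83 -0.96] [-0.812  0.623  0.712]
along to slot 1.0 tool x -0.1 F fwd -3.22 F toolx -2.56
```

Emit:
{"fn": "play_rows", "kwargs": {"targets": [[[0.31, -0.01, 0], -1, 2.5], [[0.31, -0.01, 0], -1, 2.5], [[0, 0, 0], 0, 2.5]]}}

```text
clock: 23.0
tool_pos: [558.8, 22.2, 23.7]
tool_rot: [180.0, 0.1, -6.0]
ft_force: [-7.4, -3.7, 2.3]
width: 0.366
```

```bash
python3 st.py
```

```text
23.0 [558.78  22.18  23.66] [ 1.7997e+02  1.0000e-01 -6.0400e+00] [-7.36 -3.71  2.34] [-0.941  1.54   0.409]
along to slot 1.0 tool x 0.4 F fwd -4.46 F toolx -6.93
```

Emit:
{"fn": "play_rows", "kwargs": {"targets": [[[0.31, -0.003, 0], -1, 2.5], [[0, 0, 0], 0, 2.5]]}}

```text
clock: 23.25
tool_pos: [561.8, 21.9, 23.7]
tool_rot: [180.0, 0.1, -5.0]
ft_force: [-8.3, -4.9, 2.7]
width: 0.369
```

```bash
python3 st.py
```

```text
23.25 [561.82  21.86  23.67] [ 1.7997e+02  1.1000e-01 -5.0500e+00] [-8.32 -4.94  2.66] [-0.976  1.651  0.448]
along to slot 1.1 tool x 0.4 F fwd -5.65 F toolx -7.85
```

Emit:
{"fn": "play_rows", "kwargs": {"targets": [[[0.15, -0.001, 0], -0.5, 2.5], [[0, 0, 0], 0, 2.5]]}}

```text
clock: 23.5
tool_pos: [563.1, 21.8, 23.7]
tool_rot: [180.0, 0.1, -4.6]
ft_force: [-9.2, -4.5, 5.2]
width: 0.366
```

```bash
python3 st.py; python3 - <<'E'
from h import *
a=read_camera('scene')[130:200,210:330,::-1]; b=read_camera('wrist')[...,::-1]
cv2.imwrite('pics/m6.png',cv2.hconcat([cv2.resize(a,(400,400),interpolation=cv2.INTER_CUBIC),cv2.resize(b,(400,400))]))
E
```

```text
23.5 [563.06  21.77  23.67] [ 1.7996e+02  1.4000e-01 -4.5600e+00] [-9.24 -4.52  5.22] [-0.93   2.005  0.23 ]
along to slot 1.0 tool x 0.7 F fwd -5.24 F toolx -8.86
```

View pics/m6.png

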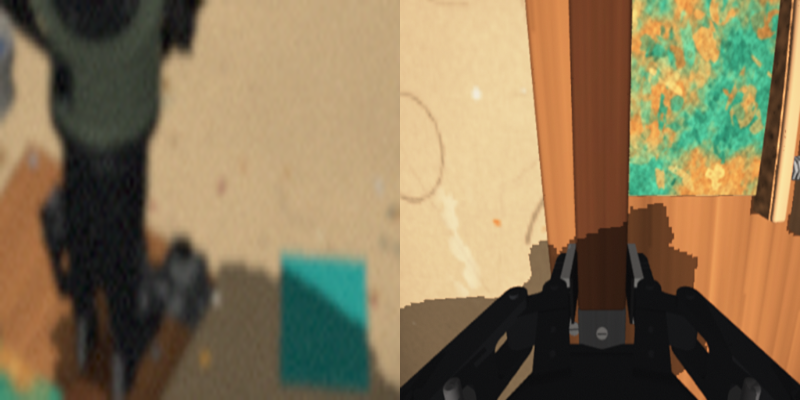

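Study lies square between bar and jaw. Measuring bar angle against the jaw and board edge from this picture.

```bash
python3 - <<'E'
from h import *
s=env.state();ci,P=campose('wrist')
def w(u,z): return toz(ci,P,((u[0]-400)*512/400,u[1]*384/400),z)[:2]
for n,a,b,z in [('edge',(526,5),(549,250),18),('barL',(570,5),(576,240),38),('barR',(629,5),(629,240),38),('studyR',(780,5),(758,193),29),('studyNear',(629,195),(758,195),29),('jawtop',(800,60),(782,215),35)]:
    p,q=w(a,z),w(b,z); d=p-q; print(n,p.round(1),q.round(1),'yaw',(np.degrees(np.arctan2(d[1],d[0]))-90).round(2))
E
```

```text
edge [528.1 146.5] [524.9  26.9] yaw -1.53
barL [556.4 137.5] [548.8  40. ] yaw -4.47
barR [586.5 135. ] [582.   37.4] yaw -2.67
studyR [673.4 133.6] [668.5  51.3] yaw -3.36
studyNear [583.9  56.8] [668.7  50.3] yaw 85.58
jawtop [683.1 110.4] [682.   40.8] yaw -0.9
```

Emit:
{"fn": "play_rows", "kwargs": {"targets": [[[0, 0, -0.03], 0, 2.5], [[0, 0, 0], 0, 2.5], [[0, 0, 0], 0, 2.5]]}}

```text
clock: 23.98
tool_pos: [563.1, 21.7, 23.7]
tool_rot: [180.0, 0.1, -4.6]
ft_force: [-6.5, -4.2, -1.5]
width: 0.371
```

```bash
cat >> st.py <<'E'
rr=s['tool_pos'][:2]-np.array([577.8,197.7]); F=s['ft_force']; print('M about post',((rr[0]*F[1]-rr[1]*F[0])/1000+s['torque'][2]).round(2))
E
python3 st.py
```

```text
23.975 [563.12  21.74  23.73] [ 1.7996e+02  1.3000e-01 -4.5600e+00] [-6.51 -4.23 -1.5 ] [-0.926  1.58   0.249]
along to slot 1.1 tool x 0.6 F fwd -4.73 F toolx -6.15
M about post -0.83
```

Emit:
{"fn": "play_rows", "kwargs": {"targets": [[[0.15, -0.001, 0], -0.5, 2.5], [[0, 0, 0], 0, 2.5], [[0, 0, 0], 0, 2.5]]}}

```text
clock: 24.35
tool_pos: [564.8, 21.6, 23.7]
tool_rot: [180.0, 0.1, -4.1]
ft_force: [-6.1, -4.3, -2.8]
width: 0.366
```

```bash
python3 st.py
```

```text
24.35 [564.76  21.61  23.71] [ 1.7996e+02  1.1000e-01 -4.0500e+00] [-6.05 -4.25 -2.81] [-0.943  1.335  0.338]
along to slot 1.1 tool x 0.6 F fwd -4.67 F toolx -5.74
M about post -0.67
```

Emit:
{"fn": "play_rows", "kwargs": {"targets": [[[0.15, -0.001, 0], -0.5, 2.5], [[0, 0, 0], 0, 2.5], [[0, 0, 0], 0, 2.5]]}}

```text
clock: 24.72
tool_pos: [566.3, 21.5, 23.7]
tool_rot: [180.0, 0.1, -3.6]
ft_force: [-6.2, -5.3, -2.8]
width: 0.364
```

```bash
python3 st.py
```

```text
24.725 [566.27  21.55  23.74] [ 1.7997e+02  1.1000e-01 -3.5600e+00] [-6.17 -5.34 -2.77] [-1.006  1.357  0.35 ]
along to slot 1.0 tool x 0.6 F fwd -5.71 F toolx -5.83
M about post -0.68
```

Emit:
{"fn": "play_rows", "kwargs": {"targets": [[[0.15, -0.001, 0], -0.5, 2.5], [[0, 0, 0], 0, 2.5], [[0, 0, 0], 0, 2.5]]}}

```text
clock: 25.1
tool_pos: [567.7, 21.4, 23.7]
tool_rot: [180.0, 0.1, -3.1]
ft_force: [-7.0, -4.4, -2.8]
width: 0.37
```

```bash
python3 st.py
```

```text
25.1 [567.69  21.41  23.74] [ 1.7996e+02  1.2000e-01 -3.0600e+00] [-7.01 -4.39 -2.76] [-0.95   1.418  0.308]
along to slot 1.1 tool x 0.7 F fwd -4.76 F toolx -6.77
M about post -0.88
```

Emit:
{"fn": "play_rows", "kwargs": {"targets": [[[0.12, 0, 0], -0.4, 2.5], [[0, 0, 0], 0, 2.5], [[0, 0, 0], 0, 2.5]]}}

```text
clock: 25.48
tool_pos: [568.8, 21.3, 23.7]
tool_rot: [180.0, 0.1, -2.7]
ft_force: [-6.9, -4.9, -2.1]
width: 0.369
```

```bash
python3 st.py
```

```text
25.475 [568.81  21.34  23.71] [ 1.7996e+02  1.3000e-01 -2.6600e+00] [-6.95 -4.92 -2.11] [-1.021  1.595  0.188]
along to slot 1.1 tool x 0.8 F fwd -5.23 F toolx -6.71
M about post -0.99
```

Emit:
{"fn": "play_rows", "kwargs": {"targets": [[[0.1, 0, 0], -0.3, 2.5], [[0, 0, 0], 0, 2.5], [[0, 0, 0], 0, 2.5]]}}

```text
clock: 25.85
tool_pos: [569.7, 21.3, 23.7]
tool_rot: [180.0, 0.1, -2.4]
ft_force: [-7.7, -4.4, -1.2]
width: 0.368
```

```bash
python3 st.py
```

```text
25.85 [569.71  21.26  23.7 ] [ 1.7996e+02  1.5000e-01 -2.3700e+00] [-7.74 -4.37 -1.18] [-0.976  1.674  0.223]
along to slot 1.1 tool x 0.8 F fwd -4.69 F toolx -7.55
M about post -1.11
```

Emit:
{"fn": "play_rows", "kwargs": {"targets": [[[0.1, 0, 0], -0.3, 2.5], [[0, 0, 0], 0, 2.5], [[0, 0, 0], 0, 2.5]]}}

```text
clock: 26.22
tool_pos: [570.7, 21.2, 23.7]
tool_rot: [180.0, 0.2, -2.1]
ft_force: [-8.6, -4.4, -1.1]
width: 0.372
```

```bash
python3 st.py
```

```text
26.225 [570.65  21.22  23.71] [ 1.7996e+02  1.5000e-01 -2.0700e+00] [-8.58 -4.42 -1.05] [-0.98   1.773  0.219]
along to slot 1.1 tool x 0.8 F fwd -4.73 F toolx -8.41
M about post -1.26
```

Emit:
{"fn": "play_rows", "kwargs": {"targets": [[[0.06, 0, 0], -0.2, 2.5], [[0, 0, 0], 0, 2.5], [[0, 0, 0], 0, 2.5]]}}

```text
clock: 26.6
tool_pos: [571.2, 21.2, 23.7]
tool_rot: [180.0, 0.2, -1.9]
ft_force: [-8.8, -5.0, -0.3]
width: 0.369
```

```bash
python3 st.py
```

```text
26.6 [571.18  21.16  23.71] [ 1.7996e+02  1.6000e-01 -1.8700e+00] [-8.78 -4.98 -0.31] [-1.045  1.987  0.154]
along to slot 1.2 tool x 0.9 F fwd -5.27 F toolx -8.61
M about post -1.36
```

Emit:
{"fn": "play_rows", "kwargs": {"targets": [[[0.06, 0, 0], -0.2, 2.5], [[0, 0, 0], 0, 2.5], [[0, 0, 0], 0, 2.5]]}}

```text
clock: 26.98
tool_pos: [571.6, 21.1, 23.7]
tool_rot: [180.0, 0.2, -1.7]
ft_force: [-9.4, -4.1, 0.1]
width: 0.37
```

```bash
python3 st.py
```

```text
26.975 [571.59  21.11  23.68] [179.95   0.19  -1.68] [-9.4  -4.11  0.08] [-1.031  2.159  0.115]
along to slot 1.2 tool x 1.0 F fwd -4.39 F toolx -9.27
M about post -1.52
```

Emit:
{"fn": "play_rows", "kwargs": {"targets": [[[-0.06, 0, 0], 0.2, 2.5], [[-0.06, 0, 0], 0.2, 2.5], [[0, 0, 0], 0, 2.5], [[0, 0, 0], 0, 2.5]]}}

```text
clock: 27.48
tool_pos: [571.1, 21.2, 23.7]
tool_rot: [180.0, 0.1, -2.1]
ft_force: [-5.1, -5.5, -3.9]
width: 0.369
```

```bash
python3 st.py;  python3 - <<'E'
from h import *
b=read_camera('wrist')[...,::-1]; cv2.imwrite('pics/w7.png',cv2.resize(b,(800,600)))
E
```

```text
27.475 [571.08  21.18  23.73] [ 1.7996e+02  1.0000e-01 -2.0600e+00] [-5.09 -5.55 -3.85] [-1.091  1.188  0.411]
along to slot 1.1 tool x 0.4 F fwd -5.73 F toolx -4.89
M about post -0.45
```

View pics/w7.png

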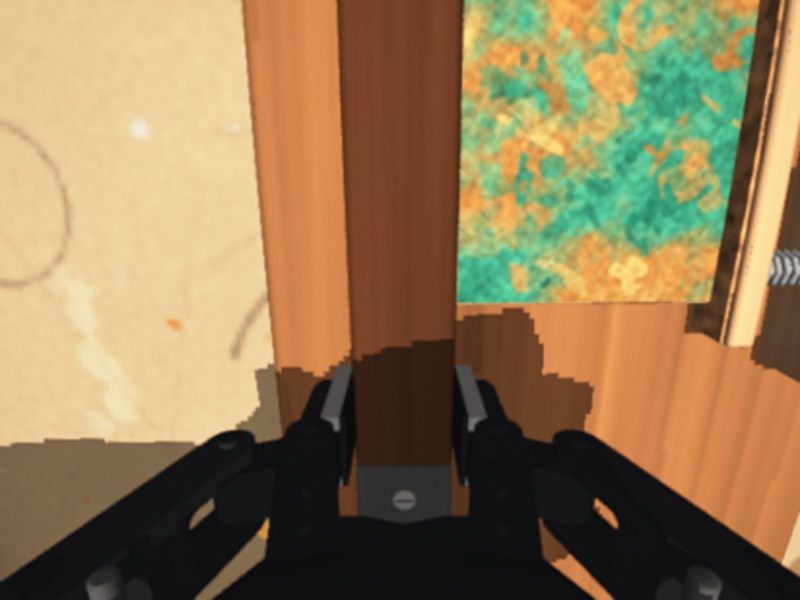

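Emit:
{"fn": "play_rows", "kwargs": {"targets": [[[-0.06, 0, 0], 0.2, 2.5], [[-0.04, 0, 0], 0.1, 2.5], [[0, 0, 0], 0, 2.5], [[0, 0, 0], 0, 2.5]]}}

```text
clock: 28.02
tool_pos: [571.0, 21.3, 23.9]
tool_rot: [180.0, -0.0, -2.3]
ft_force: [0.3, -5.5, -6.1]
width: 0.369
```

```bash
python3 st.py
```

```text
28.025 [571.03  21.26  23.9 ] [ 1.7998e+02 -2.0000e-02 -2.3200e+00] [ 0.29 -5.55 -6.12] [-1.244  0.021  0.828]
along to slot 1.1 tool x -0.4 F fwd -5.53 F toolx 0.51
M about post 0.92
```

Bar no longer follows the back-off (0.05 mm for 5 N), so the bolt has snapped out behind the tail. I'll relax the preload and let go.

Emit:
{"fn": "play_rows", "kwargs": {"targets": [[[0.05, 0.03, 0.01], -0.2, 2.5], [[0, 0, 0], 0, 2.5], [[0, 0, 0], 0, 2.5]]}}

```text
clock: 28.4
tool_pos: [571.1, 21.2, 23.8]
tool_rot: [180.0, 0.0, -2.1]
ft_force: [-3.5, -4.0, -3.5]
width: 0.367
```

```bash
python3 st.py
```

```text
28.4 [571.06  21.22  23.82] [ 1.7999e+02  4.0000e-02 -2.1300e+00] [-3.49 -4.   -3.47] [-0.87   0.719  0.599]
along to slot 1.1 tool x 0.2 F fwd -4.13 F toolx -3.34
M about post 0.01
```

Emit:
{"fn": "play_rows", "kwargs": {"targets": [[[0, 0, 0], 0, 4], [[0, 0, 0], 0, 4.5], [[0, 0, 0], 0, 5], [[0, 0, 0], 0, 5], [[0, 0, 0], 0, 5]]}}

```text
clock: 29.02
tool_pos: [571.4, 21.3, 24.0]
tool_rot: [-180.0, -0.0, -2.1]
ft_force: [-0.9, 0.4, 0.5]
width: 0.589
```

```bash
python3 st.py
```

```text
29.025 [571.44  21.3   24.03] [-179.99   -0.     -2.11] [-0.86  0.36  0.45] [ 0.048 -0.004 -0.008]
along to slot 1.0 tool x -0.2 F fwd 0.33 F toolx -0.87
M about post -0.16
```

Released and free of contact. Rising straight up, then checking.

Emit:
{"fn": "play_rows", "kwargs": {"targets": [[[0, 0, -0.5], 0, 5], [[0, 0, -1.5], 0, 5], [[0, 0, -3], 0, 5], [[0, 0, -5], 0, 5], [[0, 0, -5], 0, 5], [[0, 5, -3], 0, 5], [[0, 5, 0], 0, 5], [[0, 0, 0], 0, 5], [[0, 0, 0], 0, 5]]}}

```text
clock: 30.15
tool_pos: [567.7, -78.0, 204.6]
tool_rot: [-180.0, -0.0, -2.1]
ft_force: [-0.2, 0.6, -0.1]
width: 0.583
```

```bash
python3 st.py;  python3 - <<'E'
from h import *
ci,P=campose('wrist'); b=read_camera('wrist')[...,::-1]; cv2.imwrite('pics/w8.png',cv2.resize(b,(800,600)))
for nm,z in [('bar_slot',28),('bar_tail',28),('post',18),('clamp_bar',18),('study_square',23.5)]:
    print(nm,[(round(d['score'],2),toz(ci,P,d['centre'],z).round(1)[:2]) for d in nets.landmark_of(nm,'wrist')[:2]])
for nm,z in [('clamp_bar',38),('study',29)]:
  for d in nets.outline_of(nm,'wrist')[:2]:
    c,_=cv2.findContours(d['mask'].astype(np.uint8),0,2); c=max(c,key=cv2.contourArea)
    print(nm,d['score'],cv2.minAreaRect(np.array([toz(ci,P,p[0],z)[:2] for p in c],np.float32)))
E
```

```text
30.15 [567.68 -77.99 204.61] [-1.7996e+02 -2.0000e-02 -2.0900e+00] [-0.22  0.59 -0.1 ] [ 0.049 -0.004  0.015]
along to slot 100.4 tool x 0.1 F fwd 0.58 F toolx -0.25
M about post -0.05
bar_slot []
bar_tail [(0.73, array([571.6, -50.8]))]
post []
clamp_bar [(0.97, array([571.2,  81.2]))]
study_square [(0.61, array([ 422.1, -139.1]))]
clamp_bar 0.81 ((571.004150390625, 23.9361572265625), (149.0396270751953, 33.20535659790039), 88.21147918701172)
study 0.98 ((425.76702880859375, -135.0601806640625), (84.52581024169922, 93.84193420410156), 26.67705726623535)
study 0.65 ((632.2493896484375, 75.10037994384766), (49.29948425292969, 85.25540161132812), 88.67916107177734)
```

View pics/w8.png

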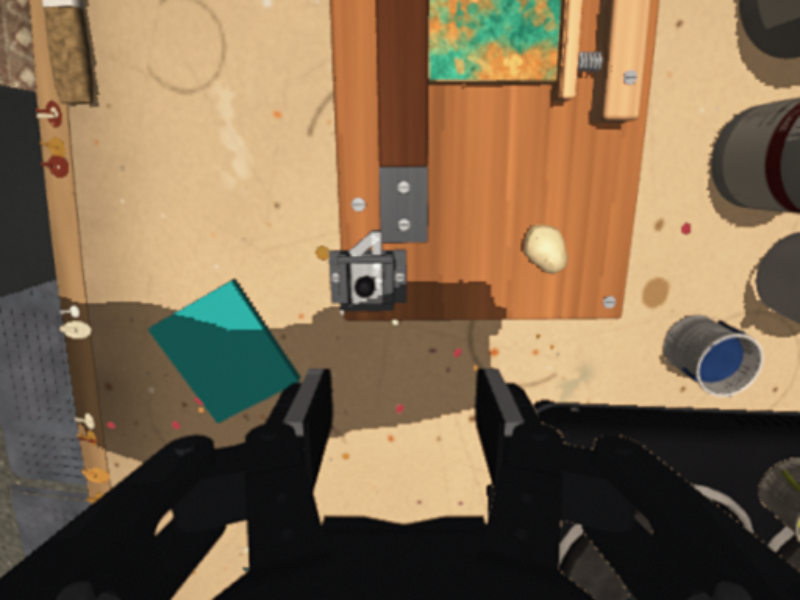

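The bolt nose at (372,238) stands out behind the tail's near edge. The study sits between the bar and the jaw, and the bar (88.2°) is parallel to it (88.7°).

```bash
python3 -c "
from station import ticket; print(ticket.close_job())"
```

```text
the job is handed in; nothing more can be done
None
```

The study is clamped and I've handed the job in at about 30 s. `close_job` reports no verdict, so I can't confirm it passed.

**What I did:**
1. I gripped the bar 58 mm tailwards of its origin and laid it on the board, swung about 35° open.
2. I pushed the fork onto the post by feel, to about 4–6 N.
3. I swung the bar in around the post in small steps until the study pressed on the jaw.
4. When I backed the hand off, the bar moved only 0.05 mm for a change of about 5 N, so I took the bolt to have snapped out. I relaxed the preload and let go.

**Last checks:**
- **Bolt:** the wrist picture shows the bolt nose out behind the tail's near edge.
- **Alignment:** the bar measured 88.2° and the study 88.7°. That is within the 0.025 rad limit, but the camera measurement is not very precise.
- **Release:** the gripper was clear, with forces near zero.
- **Other things:** I didn't touch them. In the last picture the lump and the turquoise panel were where they had been. I did not look again at the scraper or the small tin.

**Not checked or unclear:**
- **Slot at the post:** the last picture didn't show the slot or the post. I know the fork was seated only from the force up to release.
- **Pressing forces:** I could only estimate the force on the study from the wrist. At its peak it was at most about 16 N, against the 20 N limit. The holding force after release was not measured.
- **Snap:** I didn't see a clear drop in force when the bolt went home. I only confirmed it with the back-off test and the picture.

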